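# Stand the slumped book back up and close the rack on it

### The job

The green book has slumped over in the wooden book rack and leans on the low sliding end. First push the book back upright by its top with the fingertips, until it stands against the tall end, while the sliding end stays where it is; then push the sliding end along the rack up against the book so that it cannot slump again. Only push: do not lift or carry the book, and leave the jar, the dropper bottle and the rubber stamp undisturbed.

Things in the scene. Friction and masses are not known exactly. Their poses are not given: they have to be found in the camera images.
- book_rack: Fixed wooden book rack. Origin: underside, on the table; own +y runs along the rack towards its tall end, +x across it, z up. Base board 170 mm in x, from y = -150 to +110 mm, top 12 mm above the table. Tall fixed end board at y = +95 to +110 mm, 200 mm high above the table, 170 mm wide.
- sliding_end (a joint): Position (m) of the rack's low sliding end, growing along the rack's +y. Inner face of its 12 mm upright board at rack y = joint - 0.006; starts -0.012 to 0, stops -0.015 and 0.09, about 0.079 against the upright book. Stays where left, friction 5 N. Board 150 mm wide, top 113 mm above the table; behind it (-y) a block 90 mm wide, 77 mm long, top 55 mm above the table.
- sliding_end_push (a point): Centre of the outer (-y) end face of the sliding end's block, the face to push on: 90 mm wide, 42 mm high, centre 34 mm above the table. It lies 89 mm behind (-y of) the inner face.
- green_book: Green hard-cover book, rigid, 262 x 210 x 22 mm, 0.4 to 0.75 kg. Origin: mid of the cover facing the tall end. Own x: 262 mm length, along the rack's x. Own y: 210 mm side, +y (rounded spine) up when standing. Own z: thickness, 22 mm at the cover facing the sliding end. Starts leaning 35 to 45 degrees to the rack's -y on the sliding end's board, lower edge on the base near the tall end.
- book_foot (a point): Middle of the book's lower edge on the sliding end's side (book frame 0, -105, +22 mm): the edge it rests and pivots on while leaning.
- book_top (a point): Middle of the upper edge of the cover on the sliding end's side, just below the spine (book frame 0, +95, +22 mm), 200 mm from book_foot. It overhangs the sliding end at the start; push here.
- specimen_jar: Bystander: glass jar with black cap, 48 mm across, 74 mm high; origin at its foot. Leave it.
- dropper_bottle: Bystander: amber dropper bottle, 33 mm across, 102 mm high; origin at its foot. Leave it.
- rubber_stamp: Bystander: wooden hand stamp standing on its rubber, 27 x 44 x 68 mm; origin at its foot. Leave it.

How it is judged (in metres and radians):
On the way:
1. the book stands upright (within 0.1 rad) while the sliding end is still open (joint under 0.02) (angle between green_book's own y axis and vertical below 0.1 rad and value of joint sliding_end below 0.02 m), for 0.3 s.
At the end, for the whole second after the job is handed in: The book stands at rest on the rack's base, within 0.06 rad of upright, square to the rack within 0.12 rad and within 50 mm of the middle across it, next to the tall end; the sliding end is pushed up to it (joint over 0.074, so at most about 5 mm of play) (angle between green_book's own y axis and vertical below 0.06 rad and value of joint sliding_end above 0.074 m and linear speed of green_book below 0.02 m/s and angular speed of green_book below 0.1 rad/s and x of green_book in the frame of book_rack between -0.05 and 0.05 m and y of book_foot in the frame of book_rack above 0.06 m and height (world z) of book_foot below 0.018 m and angle between the x axis of green_book and the x axis of book_rack, either way round below 0.12 rad); the robot touches nothing.
It fails at once if the book is lifted: its lower edge rises more than about 25 mm off the base board (height (world z) of book_foot above 0.037 m).
It fails at once if the sliding end is used to lever the leaning book up: pushed in over 30 mm while the book leans more than 0.25 rad (value of joint sliding_end above 0.03 m and angle between green_book's own y axis and vertical above 0.25 rad).
It fails at once if a bystander is moved more than 20 mm or tipped (distance of any of specimen_jar, dropper_bottle, rubber_stamp from where it was at the start of the episode above 0.02 m or angle between any of specimen_jar, dropper_bottle, rubber_stamp's own z axis and vertical above 0.3 rad).
It also fails if it takes over 51 s, if anything falls off the work surface, if the arm or the gripper's body presses on something with over 40 N, if the wrist force passes 120 N, or if a joint passes its speed limit or range.

### The arm

A 6-joint arm with a two-finger parallel gripper is mounted at the origin on a cart in front of the work surface, level with it; the furniture and walls round the work are solid. World frame = base frame: x ahead of the robot, y to its left, z up, the work surface at z = 0. Lengths are in m, angles in degrees, forces in N, time in s.
With the tool pointing down it reaches from about 0.35 to 0.875 m from the base axis. Payload 4.2 kg.
Tool frame: the origin (TCP) lies midway between the tips of the shut fingers; the grasp point (between the pads) lies 19 mm behind it; z points along the fingers, y is the line along which they close (so a half turn about z gives the same grasp; the last joint's range is limited). The gripper opens to 87 mm and grips with 3 to 60 N. Pads are 19 mm wide; open, the fingers measure 117 mm over their backs; the gripper's body (75 mm by 190 mm) begins 51 mm behind the grasp point.
Start: joints at [-51.933, 22.042, 0.453, 0, -68.411, -14.817], TCP at [0.247, -0.574, 0.223] pointing down, gripper open.
Joint ranges: [-179.83, 179.83], [-69.29, 118.12], [-61.27, 80.66], [-181.25, 117.63], [-171.15, -9.14], [-177.46, 177.46]. Speed limits (degrees/s): [159.86, 159.86, 180, 180, 180, 180].

### API

Orientations are given as [roll, pitch, yaw] about the fixed x, y, z axes, in that order (R = Rz(yaw) Ry(pitch) Rx(roll)).
In Python, from workcell import env gives the robot as it stands. The module is installed in compiled form; this text tells all that it offers. Calls block until the motion is done:
- env.goto(position, orientation): joint-space move of the TCP to a pose.
- env.move_straight(position, rotation=None, rate=0.15, force_limit=None): straight line of the TCP; rotation=None keeps the orientation; rate is the mean speed in m/s. With force_limit (N) it stops when the force on the tool has changed by that much, and returns True; else False.
- env.set_joints(angles): joint-space move.
- env.gripper_to(opening, grasp_force=None): opening from 0.0 (shut) to 1.0 (fully open); grasp_force is the grip in N (None keeps the last); returns when the fingers have stopped.
- env.dwell(seconds).
- env.inverse_kinematics(position, orientation): joint angles nearest the present ones, or None.
- env.read_state(): the state.
- env.grab_frame(name): name is "scene" or "top"; returns a dict with "image" (420x560x3 uint8, blue, green, red), "fx", "fy", "cx", "cy" (pixels), "position" and "orientation" of the camera in the world. Camera axes: x right, y up, looking along -z (the intrinsics and any distortion apply to the point x, -y, -z); pixel columns grow to the right and rows downward; lengths in m; the calibration is good to about 2 mm. A picture is of the moment at which its call begins. There is no depth.
A pose or a line that the arm cannot do raises env.Unreachable and nothing moves.
- env.close_job(): hands the job in; it is judged then, once.
Trained networks look in a picture, given as the dict that the camera call returned (one of the last four; its "shot" number tells which), for a name from the list of things; names that differ only in an ending like _2 or _b are one class to them, and where a whole thing is asked for, a point or a joint stands for the part that bears it (a point fixed in the world has none). Each returns a list of dicts, best first, with "score" (0 to 1); they miss things now and then, are a little off and sometimes report something else, mostly with a low value. They report only what shows in the picture. A call takes as long as a camera call.
- env.search_frame(picture, thing): "xyz" ([x, y, z] in m, in world coordinates, good to about 4 mm: the middle of the surface that is visible of it).
- env.trace(picture, thing): "mask" (420x560 bool, what is visible of it).
The state is a dict: "clock": time; "joint_positions": joint angles; "qvel": joint speeds; "joint_torque": joint torques, N m; "position": TCP position; "tool_rot": TCP orientation; "force": force on the tool from outside, world axes, zero at the start; "wrist_torque": the same for the moment, N m; "opening": opening from 0.0 (shut) to 1.0 (fully open); "finger_force": force on a finger pad.
Only numpy, scipy, OpenCV 4.12 (cv2) and the standard library are available. Lean on these libraries where they do the work, as an engineer would, in place of code of your own. Each camera call takes 0.05 s, during which the arm holds its last target. There are 200 camera calls.

## Working session

There is one attempt and no reset: what is moved stays moved. The work goes in short steps, each a Python script; the robot and the scene stay as the last script left them, time stands still between calls to the robot, and variables do not carry over. Pictures are saved under pics/ and viewed, at most 10 in all, crops included, and the job is handed in when it is done.

```bash
mkdir -p pics
python3 - <<'E'
from workcell import env
import cv2,numpy as np
for n in("scene","top"):
    f=env.grab_frame(n); cv2.imwrite(f"pics/{n}0.png",f["image"])
    print(n,{k:f[k] for k in f if k!="image"})
    for t in("book_rack","sliding_end","sliding_end_push","green_book","book_foot","book_top","specimen_jar","dropper_bottle","rubber_stamp"):
        print(t,[(np.round(d["xyz"],3).tolist(),round(d["score"],2)) for d in env.search_frame(f,t)[:2]])
print(env.read_state())
E
```

```text
scene {'fx': 540.3223805832329, 'fy': 540.3223805832329, 'cx': 289.9632243059743, 'cy': 205.51599698232786, 'position': array([ 0.07783957, -1.33463957,  1.12863417]), 'orientation': array([ 54.58797345,  -0.19641218, -22.53328929]), 'shot': 1}
book_rack [([0.638, -0.008, 0.036], 0.69)]
sliding_end [([0.635, 0.016, 0.05], 0.56)]
sliding_end_push [([0.64, 0.02, 0.054], 0.84)]
green_book [([0.712, 0.027, 0.169], 0.66)]
book_foot [([0.711, 0.026, 0.174], 0.84), ([0.639, 0.018, 0.056], 0.55)]
book_top [([0.522, -0.408, 0.054], 0.44)]
specimen_jar [([0.521, -0.406, 0.052], 0.6)]
dropper_bottle [([0.663, -0.427, 0.048], 0.62)]
rubber_stamp []
top {'fx': 491.2012071122281, 'fy': 491.2012071122281, 'cx': 286.1859741543423, 'cy': 208.7986735560282, 'position': array([ 0.46550114, -0.04762221,  1.37935536]), 'orientation': array([  5.64685183,   1.09523105, -89.6824501 ]), 'shot': 2}
book_rack [([0.645, -0.025, 0.016], 0.67)]
sliding_end [([0.656, -0.018, 0.054], 0.81)]
sliding_end_push [([0.652, -0.021, 0.055], 0.69)]
green_book [([0.642, 0.065, 0.123], 0.55), ([0.666, 0.315, 0.013], 0.2)]
bo
[... 208 characters left out ...]
5], 0.44)]
{'clock': 1.0, 'joint_positions': array([-5.19320307e+01,  2.20419037e+01,  4.52248780e-01,  1.37700768e-03,
       -6.84135988e+01, -1.48150817e+01]), 'qvel': array([-0.00569612,  0.00364045,  0.0178114 ,  0.08755994, -0.0623152 ,
       -0.03475326]), 'joint_torque': array([ 1.63229229e-04, -3.90477097e+01,  1.87626672e+01,  4.22437012e+00,
        1.54770497e-02, -4.42730439e-06]), 'position': array([ 0.24672835, -0.57420287,  0.2225487 ]), 'tool_rot': array([ 1.79997182e+02, -2.06979621e-03, -1.56746606e+02]), 'force': array([0.45308675, 0.58225847, 0.23964742]), 'wrist_torque': array([-0.03699948, -0.04423597,  0.03414663]), 'finger_force': 0.0, 'opening': 1.0015462275920661}
```

View pics/scene0.png

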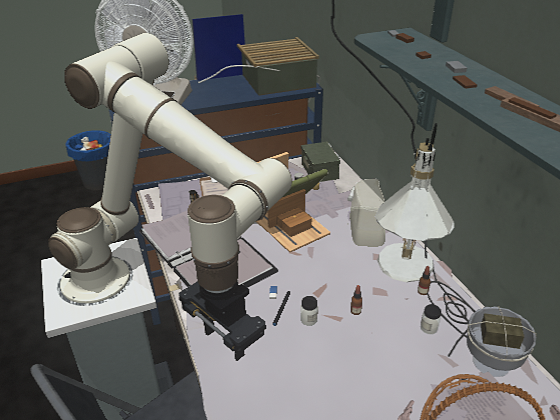

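View pics/top0.png

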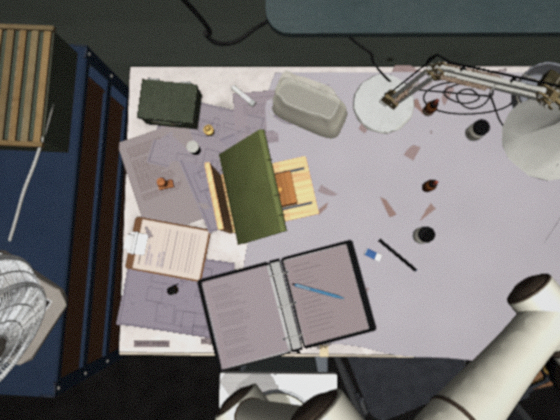

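The scene view shows the leaning book and rack mid-image, around (300,200), with the jar and dropper bottles at (310,310) and (357,300). The top view shows the rack with its tall end to the left at (213,200), the sliding-end block at (288,188) and the base end corners near (306,157) and (319,213). I'll enlarge it to pick corners.

Run:
```python
import cv2
a=cv2.imread("pics/top0.png")[120:255,190:335]
cv2.imwrite("pics/topc.png",cv2.resize(a,None,fx=4,fy=4,interpolation=cv2.INTER_CUBIC))
a=cv2.imread("pics/scene0.png")[140:255,245:345]
cv2.imwrite("pics/scc.png",cv2.resize(a,None,fx=5,fy=5,interpolation=cv2.INTER_CUBIC))
```

```text
(no output)
```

View pics/topc.png

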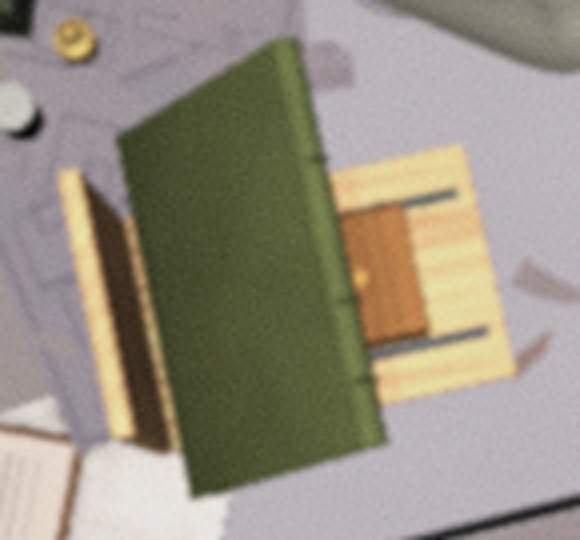

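View pics/scc.png

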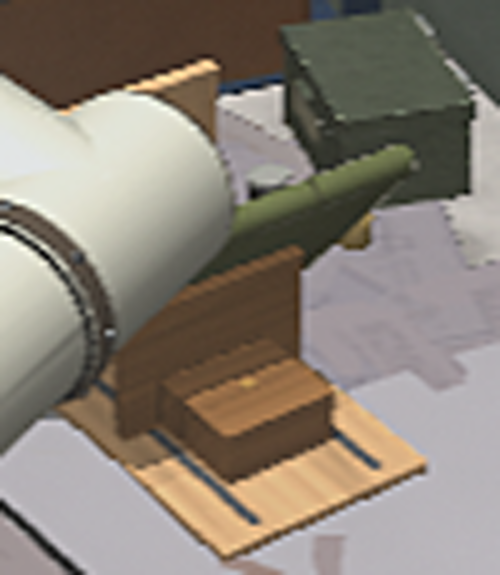

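The crops give clear corners for the base, tall end, block and book. I'll fit the poses by least squares over both views.

```bash
cat > h.py <<'E'
from workcell import env
import cv2,numpy as np
from scipy.spatial.transform import Rotation as R
from scipy.optimize import least_squares
def proj(f,p):
    q=R.from_euler('xyz',f["orientation"],degrees=True).inv().apply(np.atleast_2d(p)-f["position"])
    return np.c_[f["cx"]+f["fx"]*q[:,0]/-q[:,2], f["cy"]+f["fy"]*q[:,1]/q[:,2]]
def rack(v,l):
    return R.from_euler('z',v[2]).apply(np.atleast_2d(l))+[v[0],v[1],0]
E
python3 - <<'E'
from h import *
t=env.grab_frame("top"); s=env.grab_frame("scene")
T=lambda *a:np.array(a)/4+[190,120]; S=lambda *a:np.array(a)/5+[245,140]
lt=np.array([[85,-150,12],[-85,-150,12],[85,110,200],[-85,110,200],[85,95,200],[-85,95,200]])/1e3
pt=T((463,147),(516,375),(58,170),(112,438),(80,170),(133,435))
ls=lt[:2]; ps=S((425,467),(225,556))
bt=lambda j:np.array([[.045,j-.095,.055],[-.045,j-.095,.055]])
pb=T((407,205),(428,333)); pbs=S((332,398),(232,438))
def res(v):
    return np.r_[(proj(t,rack(v,lt))-pt).ravel(),(proj(s,rack(v,ls))-ps).ravel(),(proj(t,rack(v,bt(v[3])))-pb).ravel(),(proj(s,rack(v,bt(v[3])))-pbs).ravel()]
r=least_squares(res,[.64,.05,.2,0],loss='soft_l1')
print(r.x,np.degrees(r.x[2]),np.round(res(r.x),1))
np.save("rack.npy",r.x); v=r.x
# book in rack frame: foot at (x0, yf, .012), lean a, yaw b; book pts (bx, up, thick toward -y)
def book(w,l):
    x0,yf,a,b=w
    l=np.array(l); # bx, height along cover from foot, thickness coordinate toward +y (0 at sliding side)
    q=np.c_[l[:,0], l[:,2]*np.cos(a)-l[:,1]*np.sin(a), l[:,1]*np.cos(a)+l[:,2]*np.sin(a)]
    return rack(v,R.from_euler('z',b).apply(q)+[x0,yf,.012])
lb=np.array([[131,0,22],[-131,0,22],[131,209,14],[-131,209,14]])/1e3
pk=T((118,138),(193,496),(290,38),(385,440))
rb=lambda w:(proj(t,book(w,lb))-pk).ravel()
q=least_squares(rb,[0,.06,.7,0]);print(q.x,np.degrees(q.x[2:]),np.round(rb(q.x),1))
np.save("book.npy",q.x)
print("foot",book(q.x,[[0,0,0]]),"top",book(q.x,[[0,.2,0]]),"push",rack(v,[[0,v[3]-.095,.034]]))
E
```

```text
[ 0.63540364  0.05112737  0.21487399 -0.00314875] 12.311372784912736 [ 0.7 -0.7  0.4  1.  -0.4 -0.  -0.4  1.   0.2 -1.3  0.5  0.4  0.6 -1.5
 -1.3 -0.6 -0.4 -0.3  1.3 -0.3  0.6 -1.6 -1.6 -0.2]
[0.00987891 0.07071823 0.67630763 0.01427791] [38.74957273  0.81806394] [-0.6 -0.7  0.4  1.   0.3 -1.2 -0.2  0.9]
foot [[0.62997653 0.12232573 0.012     ]] top [[6.58412176e-01 4.14575163e-04 1.67977830e-01]] push [[ 0.65633134 -0.04476428  0.034     ]]
```

```bash
python3 - <<'E'
from h import *
v=np.load("rack.npy"); O=[180,0,np.degrees(v[2])-90]
P=lambda x,y,z:rack(v,[[x,y,z]])[0]
L=lambda:R.from_euler('z',-v[2]).apply(env.read_state()["position"]-[v[0],v[1],0])
env.goto(P(.008,-.105,.28),O); st=env.read_state(); print(st["clock"],st["joint_positions"],L())
env.move_straight(P(.008,-.1,.14),rate=.12,force_limit=8); print(L())
print(env.move_straight(P(.008,.02,.185),rate=.05,force_limit=15),L(),env.read_state()["force"])
print(env.move_straight(P(.008,.075,.187),rate=.03,force_limit=8),L(),env.read_state()["force"],env.read_state()["clock"])
for n in("top","scene"): cv2.imwrite(f"pics/{n}1.png",env.grab_frame(n)["image"][90:300,150:400])
E
python3 -c "
import cv2,numpy as np
cv2.imwrite('pics/m1.png',cv2.resize(np.vstack([cv2.imread(f'pics/{n}1.png') for n in('top','scene')]),None,fx=1.4,fy=1.4))"
```

```text
3.4917 [ 9.49085513e+00  2.46263277e+01  1.26267535e+01  6.43642380e-03
 -7.80117419e+01  2.73051159e+00] [ 0.00757658 -0.10599061  0.27998085]
[ 0.0086128  -0.1001591   0.14105753]
False [0.00798479 0.01986876 0.18492186] [ 0.62790089 -0.47717795  0.00734807]
True [0.00770035 0.06280331 0.18610669] [ 0.88217094 -1.76319993  1.57688855] 8.85
```

View pics/m1.png

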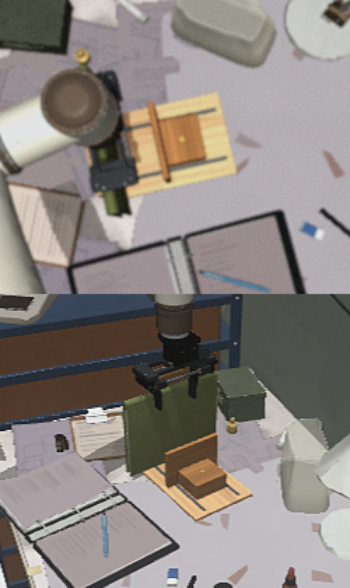

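The book stands against the tall end (its spine is at (118,200) in the top half) and the sliding end is still open at (160,140). Next I release the book, check that it stays up, and push the sliding end.

```bash
python3 - <<'E'
from h import *
v=np.load("rack.npy"); O=[180,0,np.degrees(v[2])-90]
P=lambda x,y,z:rack(v,[[x,y,z]])[0]
L=lambda:R.from_euler('z',-v[2]).apply(env.read_state()["position"]-[v[0],v[1],0])
env.dwell(.5)
env.move_straight(P(.008,.03,.187),rate=.04); env.dwell(.3)
f=env.grab_frame("scene"); print([(d["xyz"],d["score"]) for d in env.search_frame(f,"green_book")[:1]])
env.move_straight(P(0,-.03,.25),rate=.15)
env.move_straight(P(0,-.135,.2),rate=.15); env.gripper_to(0.)
f=env.grab_frame("scene"); cv2.imwrite("pics/s2.png",f["image"][90:300,150:450])
print(env.move_straight(P(0,-.135,.03),rate=.1,force_limit=8),L())
print(env.move_straight(P(0,-.04,.03),rate=.04,force_limit=25),L(),env.read_state()["force"])
print(env.move_straight(P(0,-.01,.03),rate=.025,force_limit=20),L(),env.read_state()["force"],env.read_state()["clock"])
for n in("top","scene"): cv2.imwrite(f"pics/{n}3.png",env.grab_frame(n)["image"][90:300,150:450])
E
python3 -c "
import cv2,numpy as np
cv2.imwrite('pics/m3.png',np.vstack([cv2.imread(f'pics/{n}.png') for n in('s2','top3','scene3')])[:600])"
```

```text
[([0.5929, 0.1177, 0.12], 0.59)]
False [ 0.00046141 -0.13506735  0.03073304]
False [-0.00063396 -0.04078771  0.02998892] [ 0.85087564 -4.49805734  0.68751204]
True [-0.00098135 -0.02606709  0.02974077] [ 1.3742179  -2.80884439  1.86254911] 19.2
```

View pics/m3.png

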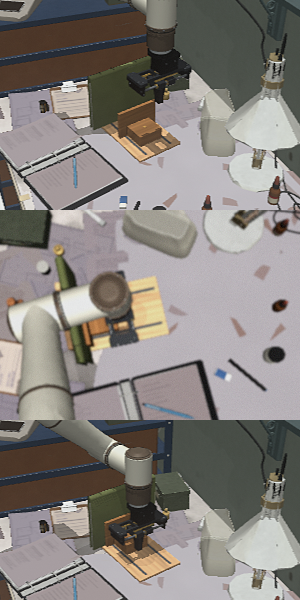

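The top panel shows the book standing alone, and the lower two show the sliding end pushed in with the book upright at about (100,510). The stop at rack y = -0.026 matches the closed position. I'll retract and verify before handing in.

Run:
```python
from h import *
v=np.load("rack.npy")
P=lambda x,y,z:rack(v,[[x,y,z]])[0]
env.move_straight(P(0,-.08,.03),rate=.05)
env.move_straight(P(0,-.12,.25),rate=.15)
env.goto(P(-.1,-.35,.3),[180,0,np.degrees(v[2])-90]); env.dwell(.3)
o=[]
for n in("top","scene"):
    f=env.grab_frame(n); im=f["image"].copy()
    u=proj(f,rack(v,[[.045,.079-.095,.055],[-.045,.079-.095,.055],[.075,.079-.018,.113],[-.075,.079-.018,.113]]))
    print(n,np.round(u,1).tolist()); c=u.mean(0).astype(int)
    a=im[c[1]-50:c[1]+50,c[0]-70:c[0]+70]; print(c-[70,50]); o.append(cv2.resize(a,None,fx=4,fy=4)[:300] if 0 else cv2.resize(a,None,fx=3,fy=3,interpolation=cv2.INTER_CUBIC))
cv2.imwrite("pics/end.png",np.vstack(o)); print(env.read_state()["clock"],env.read_state()["force"])
```

```text
top [[261.9, 177.2], [268.7, 209.3], [229.3, 168.7], [240.7, 224.6]]
[180 144]
scene [[297.7, 206.2], [275.8, 215.1], [292.0, 179.2], [255.4, 192.9]]
[210 148]
23.5667 [ 0.1181521   0.25885112 -0.77942904]
```

View pics/end.png

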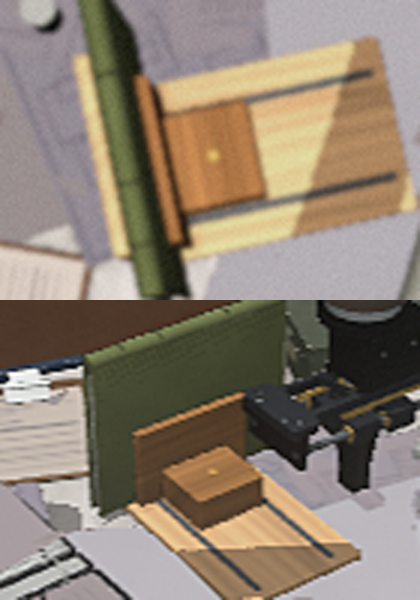

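The end view shows the block's outer edge at about (262.7,176.7) and (268.7,210) in the top image, within 1 px of the prediction for joint 0.079. The book is upright and square between the boards, and the arm is clear.

```bash
python3 -c "
from workcell import env
print(env.close_job())"
```

```text
the job is handed in; nothing more can be done
None
```

The job is handed in, with no verdict returned: the book stands upright against the tall end, the sliding end is pushed up to it (joint about 0.078 by camera), and the arm went nowhere near the jar, bottle or stamp.

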